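Turn the spice carousel to the wanted jar and hold it

ROBOT

A 7-joint arm with a two-finger parallel gripper is mounted at the origin on the work surface. World frame = base frame: x ahead of the robot, y to its left, z up, the work surface at z = 0. Lengths are in m, angles in rad, forces in N, time in s.
With the tool pointing down it reaches from about 0.4 to 0.85 m from the base axis. Payload 4.5 kg.
Tool frame: the origin (TCP) lies where the fingers leave the gripper's body, on its centre line; the fingertips stand 64 mm ahead of it and the grasp point (between the pads) lies 45 mm ahead of it; z points along the fingers, y is the line along which they close (so a half turn about z gives the same grasp; the last joint's range is limited). The gripper opens to 88 mm and grips with 3 to 60 N. Pads are 18 mm wide; open, the fingers measure 123 mm over their backs; the gripper's body (75 mm by 187 mm) begins 45 mm behind the grasp point.
Start: joints at [0.034, 0.689, -0.195, 1.565, 0.157, 0.902, -0.215], TCP at [0.625, 0, 0.303] pointing down, gripper open.
Joint ranges: [-3.01, 3.01], [-0.46, 2.08], [-1.47, 1.51], [0.13, 2.56], [-1, 4.14], [0.04, 2.09], [-2.66, 2.66]. Speed limits (rad/s): [2.57, 2.57, 3.14, 3.14, 3.14, 3.14, 3.14].

INTERFACE

Orientations are given as a unit quaternion [x, y, z, w].
In Python, from plant import r gives the robot as it stands.
- The arm moves only by the tool play_rows, never from a script. Its arguments are lists of equal length, an entry for each row: "translation": the shift along the tool's x, y, z in m, a list of three; "delta_rot": the turn, a rotation vector about the tool's x, y, z in degrees, a list of three; "grip": the opening, from -1 (shut) to 1 (fully open). In form: {"translation": [[x, y, z], ...], "delta_rot": [[rx, ry, rz], ...], "grip": [grip, ...]}. A call has 1 to 20 rows; each row shifts and turns the commanded pose from where the row before left it, along the tool's axes as they then stand; what a row does not reach is not made up. A row lasts 1/8 s, in which the tool goes at most 62.5 mm and 10.7 degrees, less where a joint would pass 70% of its speed; a pose out of reach is approached as far as the arm can. A call with a gripper value outside its range is refused whole. The fingers move at their own pace and stop on an object; "squeeze" is the grip in N (left out, the last holds). Time passes only in rows, so rows that do not move let the fingers close. It gives the time, the measured TCP pose, the force, the opening and the grip force at its end, in the units of the state.
- r.get_state(): the state, without advancing time (a new reading comes with each control period).
- r.snapshot(name): name is "scene" or "side" or "wrist"; returns the picture (384x512x3 uint8, blue, green, red); there is no depth.
- r.get_calibration(name): a dict with "intrinsics" (3x3 intrinsics, pixels), "eye" and "rotation" of the camera in the world. Camera axes: x right, y up, looking along -z (the intrinsics and any distortion apply to the point x, -y, -z); pixel columns grow to the right and rows downward; lengths in m; the calibration is good to about 2 mm. The wrist camera is an equidistant fisheye: a pixel r from the principal point sees the ray r / f radians off the axis. A picture is of the moment at which its call begins: read the wrist's pose just before it. get_calibration takes no time and is no camera call; for the wrist camera it gives the pose at the moment of the call.
- r.finish_job(): hands the job in; it is judged then, once.
Trained networks look in the newest picture that a camera, given by its name, has taken for a name from the list of things; names that differ only in an ending like _2 or _b are one class to them, and where a whole thing is asked for, a point or a joint stands for the part that bears it (a point fixed in the world has none). Each returns a list of dicts, best first, with "confidence" (0 to 1); they miss things now and then, are a little off and sometimes report something else, mostly with a low value. They report only what shows in the picture. A call takes as long as a camera call. They do not tell look-alikes from the thing itself.
- r.look_for(camera, target): "point" ([x, y, z] in m, in world coordinates, good to about 4 mm: the middle of the surface that is visible of it).
- r.silhouettes(camera, target): "pixels" (384x512 bool, what is visible of it).
The state is a dict: "clock": time; "q": joint angles; "qd": joint speeds; "joint_torque": joint torques, N m; "tool_pos": TCP position; "eef_rot": TCP orientation; "contact_force": force on the tool from outside, world axes, zero at the start; "moment": the same for the moment, N m; "opening": opening from 0.0 (shut) to 1.0 (fully open); "finger_force": force on a finger pad.
Only numpy, scipy, OpenCV 4.12 (cv2) and the standard library are available. Lean on these libraries where they do the work, as an engineer would, in place of code of your own. Each camera call takes 0.05 s, during which the arm holds its last target. There are 200 camera calls.

TASK

One of the three little bowls stands inside the cork ring: its colour tells which spice is wanted. Turn the spice carousel until the jar whose lid has that same colour stands squarely at the front, in line with the white arrow on the base, and finish while holding the carousel firmly still there in the gripper, without letting go. Leave the bowls and the other things on the counter where they are.

Things in the scene. Friction and masses are not known exactly. Their poses are not given: they have to be found in the camera images.
- carousel_base: fixed black base of the spice carousel on the counter: round foot 170 mm across with a tongue (pointer, bearing a white arrow) that sticks out along the base's +x axis to 165 mm from the centre, 12 mm high. Origin: centre of its underside, on the carousel's vertical axis, at counter height (z = 0). The arrow's side is the carousel's front
- carousel: turning part: pale wooden disc 216 mm across (top 28 mm above the counter) with six fixed amber jars 44 mm across on a circle of radius 76 mm, lid tops 126 mm above the counter; lids counter-clockwise from above: red, black, green, black, yellow, black, 60 degrees apart. Origin as carousel_base; x axis towards the red lid, z up. Turns freely either way, no stop within a full turn, unsprung
- knob_top (a point): centre of the top face, 187 mm above the counter, of the round black knob on the carousel's middle post, on the turning axis. The knob is 44 mm across and 42 mm high, fixed to the turning part, stands clear above the lids (19 mm) and can be gripped from above at any yaw. Bearing friction is light: about 0.03 N m plus 0.02 N m per rad/s
- front (a point): point fixed to the base on the arrow's side, 76 mm from the axis at lid height (126 mm): where the centre of the lid of the front jar comes to lie
- cork_ring: flat cork ring fixed to the counter, 112 mm outside, 88 mm inside, 10 mm high; exactly one of the three little bowls stands inside it. Origin: centre of its underside
- lid_red (a point): centre of the top of the red jar lid (44 mm across) on the carousel
- lid_green (a point): centre of the top of the green jar lid (44 mm across) on the carousel
- lid_yellow (a point): centre of the top of the yellow jar lid (44 mm across) on the carousel
- bowl_red: loose little red prep bowl, 80 mm across the rim, 38 mm high, in the cork ring or elsewhere on the counter. Origin: centre of its underside
- bowl_green: loose little green prep bowl, 80 mm across the rim, 38 mm high, in the cork ring or elsewhere on the counter. Origin: centre of its underside
- bowl_yellow: loose little yellow prep bowl, 80 mm across the rim, 38 mm high, in the cork ring or elsewhere on the counter. Origin: centre of its underside
- mill: bystander: dark wooden pepper mill, 54 mm across, 145 mm high, standing. Origin: centre of its underside
- oil: bystander: green oil bottle, 60 mm across, 210 mm high, standing. Origin: centre of its underside
- mug: bystander: white mug, 80 mm across, 90 mm high, handle to its +y. Origin: centre of its underside
- spatula: bystander: wooden-handled spatula 240 mm long lying on the chopping board. Origin: underside of the tool, x along it
- board: bystander: fixed wooden chopping board 200 x 280 x 18 mm. Origin: centre of its underside
There are look-alikes about, which are no part of the job. There is more than one size of the bowl_yellow; the job needs the smallest.

How it is judged:
On the way:
1. the jar with the lid of the colour of the bowl in the cork ring stands at the front (((horizontal distance between bowl_red and cork_ring below 0.02 m and horizontal distance between lid_red and front below 0.012 m) or (horizontal distance between bowl_green and cork_ring below 0.02 m and horizontal distance between lid_green and front below 0.012 m) or (horizontal distance between bowl_yellow and cork_ring below 0.02 m and horizontal distance between lid_yellow and front below 0.012 m))), for 0.2 s.
At the end, for the whole second after the job is handed in: The lid of the colour of the bowl in the cork ring lies within 12 mm (seen from above) of the front point over the arrow's line; the carousel is at rest (under 0.1 rad/s) and the fingers hold it with more than 2 N; the bowl is still in the ring (((horizontal distance between bowl_red and cork_ring below 0.02 m and horizontal distance between lid_red and front below 0.012 m) or (horizontal distance between bowl_green and cork_ring below 0.02 m and horizontal distance between lid_green and front below 0.012 m) or (horizontal distance between bowl_yellow and cork_ring below 0.02 m and horizontal distance between lid_yellow and front below 0.012 m)) and contact force between the fingers and carousel above 2 N and angular speed of carousel below 0.1 rad/s); the arm keeps its last pose, push and grip.
It fails at once if a bowl, the mill, the oil bottle, the mug or the spatula is moved more than 25 mm (distance of any of bowl_red, bowl_green, bowl_yellow, mill, oil, mug, spatula from where it was at the start of the episode above 0.025 m).
It also fails if it takes over 61 s, if anything falls off the work surface, if the arm or the gripper's body presses on something with over 40 N, if the wrist force passes 120 N, or if a joint passes its speed limit or range.

## Working session

There is one attempt and no reset: what is moved stays moved. The work goes in short steps, Python scripts to look and compute and a tool call to move; the robot and the scene stay as the last step left them, time stands still between calls to the robot, and variables do not carry over. Pictures are saved under pics/ and viewed, at most 10 in all, crops included, and the job is handed in when it is done.

Besides the shell and the picture viewer there is one more tool, called as a command line: name --argument value ..., lists and objects as JSON in quotes. play_rows: Moves the arm, as the interface text tells. Its arguments: {"type":"object","properties":{"translation":{"type":"array","items":{"type":"array","items":{"type":"number"}}},"delta_rot":{"type":"array","items":{"type":"array","items":{"type":"number"}}},"grip":{"type":"array","items":{"type":"number"}},"squeeze":{"type":"number"}},"required":["translation","delta_rot","grip"]}

```bash
mkdir -p pics; python3 - <<'E'
from plant import r
import cv2,numpy as np
ims=[]
for c in("scene","side"):
    im=r.snapshot(c); cv2.imwrite(f"pics/{c}1.png",im)
    for t in("knob_top","lid_red","lid_green","lid_yellow","cork_ring","bowl_red","bowl_green","bowl_yellow","carousel_base","mill","oil","mug"):
        print(c,t,[(np.round(d["point"],3).tolist(),round(d["confidence"],2)) for d in r.look_for(c,t)][:4])
s=r.get_state();print(s["clock"],s["tool_pos"],s["eef_rot"],s["opening"])
for c in("scene","side"):
    k=r.get_calibration(c);print(k)
E
```

```text
scene knob_top [([0.559, 0.006, 0.044], 0.91)]
scene lid_red [([0.559, 0.006, 0.047], 0.89)]
scene lid_green [([0.563, 0.001, 0.046], 0.62)]
scene lid_yellow [([0.56, 0.008, 0.043], 0.67)]
scene cork_ring [([0.518, 0.435, 0.007], 0.87), ([0.565, 0.004, 0.044], 0.59)]
scene bowl_red [([0.571, 0.242, 0.02], 0.7)]
scene bowl_green [([0.518, 0.434, 0.008], 0.39)]
scene bowl_yellow [([0.645, 0.454, 0.031], 0.95), ([0.482, 0.429, 0.02], 0.8), ([0.302, 0.387, 0.03], 0.73)]
scene carousel_base [([0.566, -0.004, 0.032], 0.69)]
scene mill [([0.777, -0.137, 0.083], 0.59)]
scene oil [([0.706, -0.304, 0.118], 0.87)]
scene mug [([0.775, 0.12, 0.048], 0.82)]
side knob_top [([0.522, -0.001, 0.082], 0.94)]
side lid_red [([0.523, -0.002, 0.078], 0.89)]
side lid_green [([0.526, -0.001, 0.083], 0.71)]
side lid_yellow [([0.526, -0.002, 0.082], 0.86)]
side cork_ring [([0.467, 0.453, 0.009], 0.81), ([0.401, -0.438, 0.024], 0.52)]
side bowl_red [([0.592, 0.228, 0.026], 0.55)]
side bowl_green [([0.392, 0.21, 0.024], 0.97), ([0.527, -0.003, 0.077], 0.45)]
side bowl_yellow [([0.681, 0.446, 0.036], 0.94), ([0.3
[... 341 characters left out ...]
2.20192579e-05 3.02726241e-01] [7.07085596e-01 7.07127966e-01 1.88006641e-05 1.23193663e-05] 0.9983767710973778
{'intrinsics': array([[383.95999345,   0.        , 258.06631682],
       [  0.        , 383.95999345, 196.20185249],
       [  0.        ,   0.        ,   1.        ]]), 'eye': array([1.15052157, 0.3422893 , 1.07100291]), 'rotation': array([0.165596  , 0.27000327, 0.81488154, 0.48543205])}
{'intrinsics': array([[437.73738887,   0.        , 252.35429627],
       [  0.        , 437.73738887, 187.90692425],
       [  0.        ,   0.        ,   1.        ]]), 'eye': array([-0.35255055,  0.89365913,  1.05536351]), 'rotation': array([-0.17343681,  0.42015089,  0.82469535, -0.33655681])}
```

View pics/scene1.png

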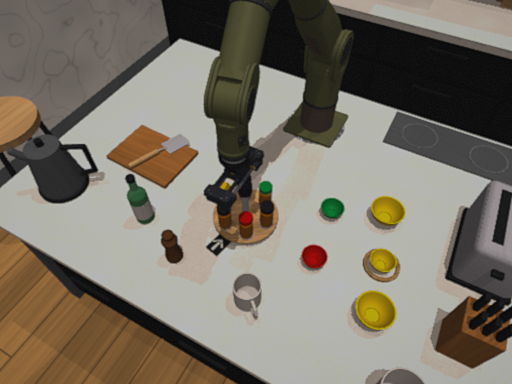

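View pics/side1.png

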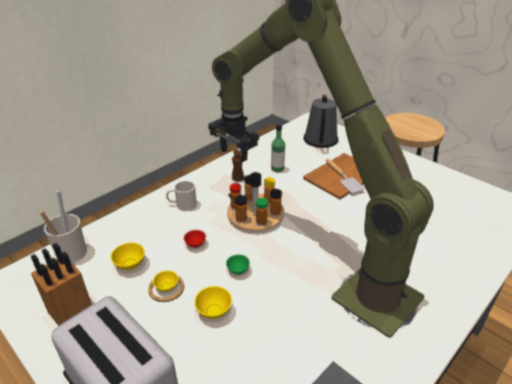

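The three yellow bowls in the scene picture are at (382,262), (387,212) and (376,310). The one at (382,262) is the smallest and stands in the cork ring, so yellow is wanted. The arrow is at about (218,243), and the yellow lid shows only in the side view at (270,184). Next I measure the lids and the arrow, and confirm the bowl in a crop.

```bash
cat > h.py <<'E'
import cv2,numpy as np
from scipy.spatial.transform import Rotation as R
def proj(k,P):
    p=R.from_quat(k["rotation"]).inv().apply(np.atleast_2d(P)-k["eye"])*[1,-1,-1]
    u=p@k["intrinsics"].T; return u[:,:2]/u[:,2:]
def back(k,uv,z):
    uv=np.atleast_2d(uv).astype(float); d=np.c_[uv,np.ones(len(uv))]@np.linalg.inv(k["intrinsics"]).T*[1,-1,-1]
    d=R.from_quat(k["rotation"]).apply(d); e=k["eye"]
    return e+d*((z-e[2])/d[:,2])[:,None]
E
python3 - <<'E'
from plant import r
from h import *
boxes={"scene":{"red":(230,205,262,232),"green":(252,176,280,197)},"side":{"red":(225,178,245,200),"green":(250,192,275,212),"yellow":(260,174,280,195)}}
hue={"red":lambda h:(h<8)|(h>172),"green":lambda h:(h>45)&(h<85),"yellow":lambda h:(h>22)&(h<35)}
crops=[]
for c in boxes:
    im=cv2.imread(f"pics/{c}1.png");k=r.get_calibration(c);hsv=cv2.cvtColor(im,cv2.COLOR_BGR2HSV)
    for n,(a,b,e,f) in boxes[c].items():
        s=hsv[b:f,a:e]; m=hue[n](s[...,0])&(s[...,1]>150)&(s[...,2]>70)
        y,x=np.nonzero(m); uv=np.array([x.mean()+a,y.mean()+b])
        print(c,n,m.sum(),uv.round(1),"x",x.min()+a,x.max()+a,"y",y.min()+b,y.max()+b,back(k,uv,.121)[0].round(4))
    # tongue/arrow
im=cv2.imread("pics/scene1.png");k=r.get_calibration("scene")
A=cv2.resize(im[170:265,195:290],None,fx=6,fy=6,interpolation=cv2.INTER_CUBIC)[:570,:400]
B=cv2.resize(im[190:335,345:415],None,fx=3.93,fy=3.93,interpolation=cv2.INTER_CUBIC)
out=np.zeros((570,690,3),np.uint8);out[:A.shape[0],:400]=A;out[:,410:410+B.shape[1]]=B[:570,:280];cv2.imwrite("pics/crop1.png",out)
g=cv2.cvtColor(im,cv2.COLOR_BGR2GRAY)
m=np.zeros(g.shape,np.uint8);m[228:258,200:236]=(g[228:258,200:236]<75)
n,l,st,ce=cv2.connectedComponentsWithStats(m);print(st,ce)
E
```

```text
scene red 166 [245.4 218. ] x 239 252 y 211 225 [0.6076 0.0158 0.121 ]
scene green 101 [265.3 186.5] x 260 271 y 182 191 [0.4735 0.0121 0.121 ]
side red 78 [234.8 188. ] x 230 239 y 184 192 [0.5984 0.0211 0.121 ]
side green 77 [261.4 202.6] x 257 266 y 199 207 [0.4698 0.0163 0.121 ]
side yellow 75 [269.1 181.8] x 265 274 y 178 186 [ 0.5359 -0.095   0.121 ]
[[     0      0    512    384 196405]
 [   222    228      7      2     10]
 [   207    232     25     23    191]
 [   226    233      1      1      1]
 [   229    234      1      1      1]] [[255.5374354  191.44661287]
 [224.7        228.3       ]
 [218.91099476 244.03141361]
 [226.         233.        ]
 [229.         234.        ]]
```

View pics/crop1.png

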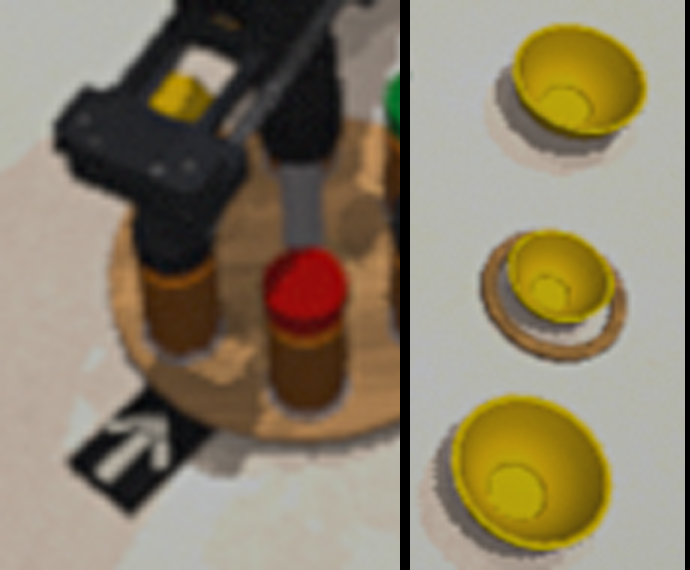

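The crop shows the smallest yellow bowl inside the ring (full-frame about (382,262)), with two larger yellow bowls outside it. So the yellow lid is wanted. The tongue's end corners lie near (206,247) and (217,256) in the scene picture.

```bash
python3 - <<'E'
from plant import r
from h import *
k=r.get_calibration("scene");ks=r.get_calibration("side")
ax=np.array([.5386,-.0217])
P=back(k,[(206.3,246.7),(216.7,255.8)],.012);print(P.round(4))
m=P.mean(0)[:2]-ax;print("tongue",np.hypot(*m),np.degrees(np.arctan2(m[1],m[0])))
# white arrow
im=cv2.imread("pics/scene1.png");g=cv2.cvtColor(im,cv2.COLOR_BGR2GRAY)
m=np.zeros(g.shape,np.uint8);m[228:258,200:236]=(g[228:258,200:236]<75)
y,x=np.nonzero(cv2.morphologyEx(m,cv2.MORPH_CLOSE,np.ones((7,7))))
Q=back(k,np.c_[x,y],.012)[:,:2];d=Q-Q.mean(0);w,v=np.linalg.eigh(d.T@d);v=v[:,1];print("pca",Q.mean(0),np.degrees(np.arctan2(v[1],v[0])),"centroid dir",np.degrees(np.arctan2(*(Q.mean(0)-ax)[::-1])))
def model(ax,phi,th):
    o=[]
    t=np.radians(np.arange(0,360,5))
    o.append((np.c_[ax[0]+.108*np.cos(t),ax[1]+.108*np.sin(t),0*t+.028],(255,0,255)))
    o.append((np.c_[ax[0]+.022*np.cos(t),ax[1]+.022*np.sin(t),0*t+.187],(255,255,0)))
    for i in range(6):
        a=np.radians(th+60*i);c=ax+.076*np.array([np.cos(a),np.sin(a)])
        o.append((np.c_[c[0]+.022*np.cos(t),c[1]+.022*np.sin(t),0*t+.126],(255,255,255)))
    a=np.radians(phi);o.append((np.array([[*(ax+s*np.array([np.cos(a),np.sin(a)])),.012] for s in np.linspace(.1,.165,20)]),(0,0,255)))
    return o
phi=np.degrees(np.arctan2(*(P.mean(0)[:2]-ax)[::-1]))
outs=[]
for c,kk,(a,b) in(("scene",k,(195,165)),("side",ks,(215,150))):
    im=cv2.imread(f"pics/{c}1.png")[b:b+100,a:a+95];im=cv2.resize(im,None,fx=4.2,fy=4.2,interpolation=cv2.INTER_CUBIC)
    for pts,col in model(ax,phi,31.9):
        for u in (proj(kk,pts)-[a,b]+.5)*4.2: cv2.circle(im,tuple(int(z) for z in u),1,col,-1)
    outs.append(im)
cv2.imwrite("pics/ov1.png",np.hstack(outs))
E
```

```text
[[ 0.6979 -0.0763  0.012 ]
 [ 0.7095 -0.0307  0.012 ]]
tongue 0.16817108534641484 -10.910375227982057
pca [ 0.66142406 -0.04852085] 178.95352791843996 centroid dir -12.31820033829114
```

View pics/ov1.png

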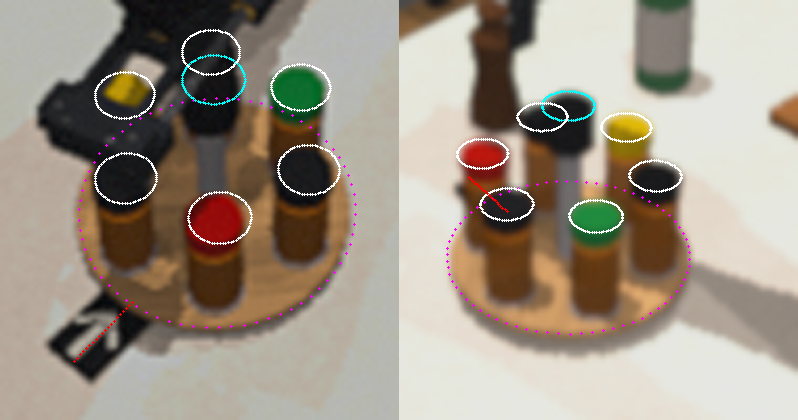

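The model (axis (0.539, -0.022), lids, disc, knob) fits both pictures within about 1 mm, and the arrow lies at about -11°. The yellow lid is at about -88°, so the carousel needs about +77° counter-clockwise, which is negative about the tool's z. I move over the knob and pre-turn by +38°.

play_rows --translation '[[-0.011, -0.0435, 0], [-0.0107, -0.043, 0], [0, 0, 0], [0, 0, 0], [0, 0, 0], [0, 0, 0], [0, 0, 0]]' --delta_rot '[[0, 0, 0], [0, 0, 0], [0, 0, 9.5], [0, 0, 9.5], [0, 0, 9.5], [0, 0, 9.5], [0, 0, 0]]' --grip '[1, 1, 1, 1, 1, 1, 1]'

```text
clock: 2.17
tool_pos: [0.5386, -0.0215, 0.3028]
eef_rot: [0.898, 0.439, 0.0, 0.0]
contact_force: [0.3, 0.2, -0.3]
opening: 0.999
finger_force: 0.0
```

```bash
python3 - <<'E'
from plant import r
from h import *
s=r.get_state();print(s["clock"],s["tool_pos"],s["eef_rot"],s["q"])
k=r.get_calibration("wrist");print(k)
im=r.snapshot("wrist");cv2.imwrite("pics/w1.png",im)
sc=r.snapshot("scene");cv2.imwrite("pics/scene2.png",sc)
E
```

```text
2.175 [ 0.53862321 -0.02149269  0.30282472] [8.98358190e-01 4.39263585e-01 5.81683209e-05 2.49594607e-04] [-0.04294345  0.57285622 -0.00468749  1.83211759  0.00439696  0.73632384
 -0.71137843]
{'intrinsics': array([[297.31863964,   0.        , 255.60978979],
       [  0.        , 297.31863964, 188.65112865],
       [  0.        ,   0.        ,   1.        ]]), 'eye': array([0.58132336, 0.0318207 , 0.38278208]), 'rotation': array([-0.12581713,  0.04276215, -0.32181614,  0.93743043])}
```

View pics/w1.png

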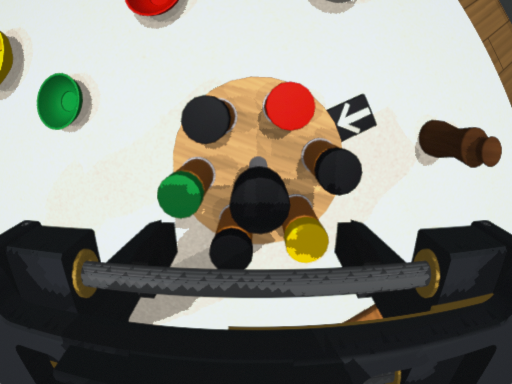

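The wrist view shows everything clearly: the red lid at (290,106), green (180,195), yellow (306,242) and the arrow at (353,118). I refine the angles from it with the fisheye model.

```bash
cat >> h.py <<'E'
def fback(k,uv,z):
    K=k["intrinsics"];p=(np.atleast_2d(uv)-K[:2,2])/K[0,0];t=np.hypot(*p.T)
    d=np.c_[p*(np.sin(t)/t)[:,None],np.cos(t)]*[1,-1,-1]
    d=R.from_quat(k["rotation"]).apply(d);e=k["eye"];return e+d*((z-e[2])/d[:,2])[:,None]
def lids(im,k,boxes):
    hsv=cv2.cvtColor(im,cv2.COLOR_BGR2HSV).astype(int);out={}
    hue={"red":lambda h:(h<8)|(h>172),"green":lambda h:(h>45)&(h<85),"yellow":lambda h:(h>22)&(h<35)}
    for n,(u,v,w) in boxes.items():
        s=hsv[v-w:v+w,u-w:u+w];m=hue[n](s[...,0])&(s[...,1]>150)
        vmed=np.percentile(s[...,2][m],60);m&=s[...,2]>.85*vmed   # bright top face
        y,x=np.nonzero(m);(c,rad)=cv2.minEnclosingCircle(np.c_[x,y].astype(np.float32))
        uv=np.array([x.mean()+u-w,y.mean()+v-w]);out[n]=fback(k,uv,.126)[0,:2];print(n,m.sum(),uv.round(1),rad,out[n].round(4))
    return out
E
python3 - <<'E'
from plant import r
from h import *
im=cv2.imread("pics/w1.png");k=r.get_calibration("wrist")
L=lids(im,k,{"red":(290,106,32),"green":(180,195,32),"yellow":(306,242,30)})
ax=sum(L.values())/3;print("axis",ax)
for n in L: d=L[n]-ax;print(n,np.hypot(*d),np.degrees(np.arctan2(d[1],d[0])))
g=cv2.cvtColor(im,cv2.COLOR_BGR2GRAY);m=np.zeros(g.shape,np.uint8);m[85:145,325:382]=g[85:145,325:382]<70
n,l,st,ce=cv2.connectedComponentsWithStats(m);i=1+np.argmax(st[1:,4]);m=cv2.morphologyEx((l==i).astype(np.uint8),cv2.MORPH_CLOSE,np.ones((15,15)))
y,x=np.nonzero(m);print(st[i]);Q=fback(k,np.c_[x,y],.012)[:,:2]
rect=cv2.minAreaRect((Q*1000).astype(np.float32));print(rect,cv2.boxPoints(rect).round(1).tolist())
for a in (np.array([.5386,-.0217]),ax):
    rr=np.hypot(*(Q-a).T);an=np.degrees(np.arctan2(*(Q-a).T[::-1]))
    for lo in(.118,.130,.142,.150): 
        b=(rr>lo)&(rr<lo+.01);print(lo,an[b].min(),an[b].max(),(an[b].min()+an[b].max())/2)
    print(rr.max())
k2=r.get_calibration("scene")
E
```

```text
red 1807 [290.3 105.5] 24.446596145629883 [0.6071 0.0165]
green 1443 [178.9 195.4] 22.925710678100586 [0.4785 0.0146]
yellow 1297 [306.5 242.5] 21.476831436157227 [ 0.5441 -0.0961]
axis [ 0.54323924 -0.02166323]
red 0.07436650235965804 30.845705813725488
green 0.07419750170682894 150.71126059448142
yellow 0.07443304590859197 -89.33410206068346
[327 103  29  38 298]
((659.9631958007812, -45.7700309753418), (43.538265228271484, 23.179546356201172), 78.4510726928711) [[644.2000122070312, -64.80000305175781], [667.0, -69.4000015258789], [675.7000122070312, -26.799999237060547], [653.0, -22.100000381469727]]
0.118 -21.597396252753658 -0.7612569235048989 -11.179326588129278
0.13 -20.564731571619845 -1.6882230459912522 -11.126477308805548Traceback (most recent call last):
  File "<stdin>", line 14, in <module>
    return umr_minimum(a, axis, None, out, keepdims, initial, where)
ValueError: zero-size array to reduction operation minimum which has no identity
```

Both measurements agree: arrow about -11.2°, yellow about -88.8°, so about 77.5° to turn. I descend and grip.

play_rows --translation '[[0.0012, 0.0016, 0.03], [0, 0, 0.03], [0, 0, 0.02], [0, 0, 0.011], [0, 0, 0], [0, 0, 0], [0, 0, 0], [0, 0, 0], [0, 0, 0], [0, 0, 0]]' --delta_rot '[[0, 0, 0], [0, 0, 0], [0, 0, 0], [0, 0, 0], [0, 0, 0], [0, 0, 0], [0, 0, 0], [0, 0, 0], [0, 0, 0], [0, 0, 0]]' --grip '[1, 1, 1, 1, 1, -1, -1, -1, -1, -1]' --squeeze 25

```text
clock: 3.52
tool_pos: [0.5414, -0.0223, 0.2119]
eef_rot: [0.899, 0.438, 0.001, 0.001]
contact_force: [2.5, -1.5, -1.9]
opening: 0.493
finger_force: 25.0
```

The knob is held at 43 mm with only a small side force. Now I turn it.

play_rows --translation '[[0, 0, 0], [0, 0, 0], [0, 0, 0], [0, 0, 0], [0, 0, 0], [0, 0, 0], [0, 0, 0], [0, 0, 0], [0, 0, 0], [0, 0, 0], [0, 0, 0], [0, 0, 0], [0, 0, 0], [0, 0, 0]]' --delta_rot '[[0, 0, -3.5], [0, 0, -7], [0, 0, -7], [0, 0, -7], [0, 0, -7], [0, 0, -7], [0, 0, -7], [0, 0, -7], [0, 0, -7], [0, 0, -7], [0, 0, -7], [0, 0, -4], [0, 0, 0], [0, 0, 0]]' --grip '[-1, -1, -1, -1, -1, -1, -1, -1, -1, -1, -1, -1, -1, -1]'

```text
clock: 5.28
tool_pos: [0.5405, -0.0223, 0.2119]
eef_rot: [0.427, 0.904, -0.0, 0.0]
contact_force: [0.2, -1.7, 2.3]
opening: 0.492
finger_force: 25.0
```

```bash
python3 - <<'E'
from plant import r
from h import *
s=r.get_state();print(s["clock"],s["tool_pos"],s["eef_rot"],s["contact_force"],s["moment"],s["finger_force"],R.from_quat(s["eef_rot"]).as_matrix()[:2,1])
im=r.snapshot("wrist");k=r.get_calibration("wrist");print(k)
sc=r.snapshot("scene");si=r.snapshot("side")
cv2.imwrite("pics/w2.png",im);cv2.imwrite("pics/scene3.png",sc);cv2.imwrite("pics/side3.png",si)
b=cv2.resize(sc[165:265,195:290],None,fx=2.7,fy=2.7,interpolation=cv2.INTER_CUBIC);b2=cv2.resize(si[150:250,215:310],None,fx=2.7,fy=2.7,interpolation=cv2.INTER_CUBIC)
o=np.zeros((560,780,3),np.uint8);o[:384,:512]=im;o[:270,515:771]=b[:,:256];o[275:545,515:771]=b2[:,:256];cv2.imwrite("pics/c2.png",o)
E
```

```text
5.275 [ 0.54054999 -0.02225661  0.21190029] [ 4.27338826e-01  9.04091446e-01 -3.58303860e-04  2.35995211e-04] [ 0.21545813 -1.73469908  2.29137398] [-0.32092574 -0.07273585  0.01200073] 25.000701555982232 [0.77270692 0.6347628 ]
{'intrinsics': array([[297.31863964,   0.        , 255.60978979],
       [  0.        , 297.31863964, 188.65112865],
       [  0.        ,   0.        ,   1.        ]]), 'eye': array([0.49845969, 0.02998061, 0.29180046]), 'rotation': array([-0.12593879, -0.04569875,  0.33409171,  0.9329704 ])}
```

View pics/c2.png

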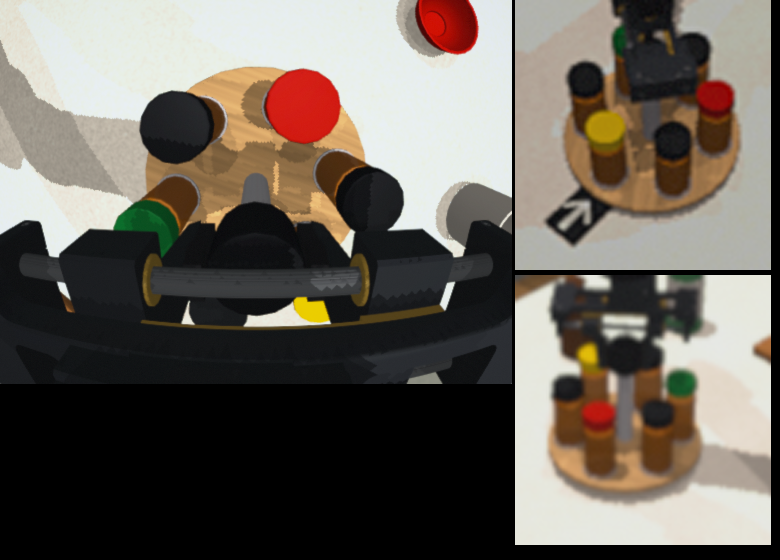

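The yellow jar now stands over the arrow (top-right inset). I check the angle numerically.

```bash
python3 - <<'E'
from plant import r
from h import *
hue={"red":lambda h:(h<8)|(h>172),"yellow":lambda h:(h>22)&(h<35)}
bx={"scene":{"yellow":(217,203,240,227),"red":(260,190,280,212)},"side":{"red":(235,192,260,215)}}
for c in bx:
    k=r.get_calibration(c);hsv=cv2.cvtColor(cv2.imread(f"pics/{c}3.png"),cv2.COLOR_BGR2HSV)
    for n,(a,b,e,f) in bx[c].items():
        s=hsv[b:f,a:e];m=hue[n](s[...,0])&(s[...,1]>150)&(s[...,2]>70);y,x=np.nonzero(m)
        p=back(k,(x.mean()+a,y.mean()+b),.121)[0,:2]
        for ax in([.5386,-.0217],[.541,-.0217]):
            d=p-ax;print(c,n,m.sum(),p.round(4),np.hypot(*d).round(4),np.degrees(np.arctan2(d[1],d[0])).round(1))
im=cv2.imread("pics/w2.png");print(fback(r.get_calibration("wrist"),[(303,106),(176,127)],.126))
k=r.get_calibration("scene");g=cv2.cvtColor(cv2.imread("pics/scene3.png"),cv2.COLOR_BGR2GRAY)
for x in range(0):pass
m=np.zeros(g.shape,np.uint8);m[232:260,202:224]=g[232:260,202:224]<75
y,x=np.nonzero(cv2.morphologyEx(m,cv2.MORPH_CLOSE,np.ones((9,9))));Q=back(k,np.c_[x,y],.012)[:,:2]
for ax in([.5386,-.0217],[.541,-.0217]):
    d=Q-ax;rr=np.hypot(*d.T);an=np.degrees(np.arctan2(d[:,1],d[:,0]))
    for lo in(.135,.145,.155):
        b=(rr>lo)&(rr<lo+.01);print(lo,b.sum(),an[b].min(),an[b].max(),an[b].mean())
E
```

```text
scene yellow 166 [ 0.616  -0.0396] 0.0795 -13.0
scene yellow 166 [ 0.616  -0.0396] 0.0771 -13.4
scene red 157 [0.5193 0.0472] 0.0716 105.6
scene red 157 [0.5193 0.0472] 0.0723 107.5
side red 117 [0.5125 0.0508] 0.0771 109.8
side red 117 [0.5125 0.0508] 0.078 111.5
[[ 0.51768272  0.04828051  0.126     ]
 [ 0.46961629 -0.00583765  0.126     ]]
0.135 38 -19.389726865177014 -2.581444097186409 -10.743673614110804
0.145 41 -20.214680584208978 -3.112993884650682 -11.513434709776202
0.155 40 -19.620386421943284 -3.5795295612525226 -11.336764215061274
0.135 39 -20.5428421689359 -2.626974540304457 -11.475616339042066
0.145 41 -20.221531514703482 -3.164445488027271 -11.429429729125665
0.155 41 -19.63754229963054 -3.849320780251407 -11.441111704222202
```

The yellow lid is at about -12° and the arrow at -11.4°, which is under 2 mm off. The grip is steady at 25 N, so I hand it in.

```bash
python3 -c "
from plant import r
s=r.get_state();print(s['finger_force'],abs(s['qd']).max(),r.finish_job())"
```

```text
the job is handed in; nothing more can be done
25.00090453773737 0.0034567089237598813 None
```

I handed the job in with the yellow jar at the front: the small yellow bowl stands in the cork ring, its lid measured within about 2 mm of the arrow's line, and the gripper still holds the carousel's knob at 25 N; no verdict was returned.

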